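# Sweep the dice into the tray

### The job

With the closed fingers, gently sweep the three loose ivory dice across the shelf through the open side of the frosted tray, until all three lie wholly inside it. Slide them: do not pick up or flick any of them. Leave the walnut queen that stands among them, and everything else on the shelf, where it is.

Things in the scene. Friction and masses are not known exactly. Their poses are not given: they have to be found in the camera images.
- tray: frosted pale-blue acrylic tray fixed to the shelf: inner floor 120 mm (x) by 200 mm (y), flush with the shelf; walls 5 mm thick, 25 mm high on three sides (+x, +y, -y); the -x side is the open mouth, with no lip or step, so dice slide straight in. Origin: centre of the inner floor, at shelf height; x runs from the mouth (x = -60 mm) to the back wall (inner face x = +60 mm)
- tray_mouth (a point): middle of the tray's open mouth at shelf height; its x axis points straight into the tray. The dice and the queen start 80 to 170 mm outside the mouth, in any order, each in its own one of four lanes along this x, at about y = -66, -22, 22 and 66 mm
- die0: an ivory cubic die, 24 mm on the edge, black pips on every face, about 16 g, loose on the shelf at any yaw; origin at the centre of the cube (12 mm above the shelf when it lies flat); nothing but its position matters, any face may be up
- die1: an ivory cubic die, 24 mm on the edge, black pips on every face, about 16 g, loose on the shelf at any yaw; origin at the centre of the cube (12 mm above the shelf when it lies flat); nothing but its position matters, any face may be up
- die2: an ivory cubic die, 24 mm on the edge, black pips on every face, about 16 g, loose on the shelf at any yaw; origin at the centre of the cube (12 mm above the shelf when it lies flat); nothing but its position matters, any face may be up
- queen: dark walnut chess queen, round base 26 mm in diameter, 55 mm tall, about 30 g, standing loose among the dice; origin at the centre of its underside; bystander, to be left standing where it is
- pawn: dark walnut chess pawn, base 24 mm in diameter, 41 mm tall, loose, to the left of the tray; origin at the centre of its underside; bystander, to be left standing where it is
- tin: round stainless steel dice tin, 93 mm in diameter and 50 mm tall with the button on its lid, loose; origin at the centre of its underside; bystander, to be left standing where it is
- timer: round yellow plastic timer, 70 mm in diameter, 50 mm tall with its winding dial, loose; origin at the centre of its underside; bystander, to be left standing where it is
- cards: blue box of playing cards lying flat, 66 x 92 x 20 mm, loose; origin at the centre of its underside; bystander, to be left standing where it is
- shaker: dark walnut dice cup standing upright, mouth up, 72 mm in diameter, 85 mm tall, loose; origin at the centre of its underside; bystander, to be left standing where it is
There are look-alikes about, which are no part of the job. Leave any yellow look-alike of the die1 alone.

How it is judged:
At the end, for the whole second after the job is handed in: All three dice lie flat on the tray floor, at rest, fully past the mouth line (centre at least 11.5 mm inside it) and between the walls; queen, pawn, tin, timer, cards and shaker stand upright within 15 mm of where they began (x of die0 in the frame of tray between -0.0485 and 0.056 m and y of die0 in the frame of tray between -0.096 and 0.096 m and height (world z) of each of die0, die1, die2 below 0.016 m and linear speed of each of die0, die1, die2 below 0.02 m/s and x of die1 in the frame of tray between -0.0485 and 0.056 m and y of die1 in the frame of tray between -0.096 and 0.096 m and x of die2 in the frame of tray between -0.0485 and 0.056 m and y of die2 in the frame of tray between -0.096 and 0.096 m and distance of each of queen, pawn, tin, timer, cards, shaker from where it was at the start of the episode below 0.015 m and angle between each of queen, pawn, tin, timer, cards, shaker's own z axis and vertical below 0.15 rad); the robot touches nothing.
It fails at once if a die was lifted off the shelf (centre above 24 mm) (height (world z) of any of die0, die1, die2 above 0.024 m).
It fails at once if a die was flicked (faster than 0.8 m/s) (linear speed of any of die0, die1, die2 above 0.8 m/s).
It fails at once if the queen or another bystander was shifted by more than 15 mm (distance of any of queen, pawn, tin, timer, cards, shaker from where it was at the start of the episode above 0.015 m).
It fails at once if the queen or another bystander was tipped (angle between any of queen, pawn, tin, timer, cards, shaker's own z axis and vertical above 0.3 rad).
It also fails if it takes over 64 s, if anything falls off the work surface, if the arm or the gripper's body presses on something with over 40 N, if the wrist force passes 120 N, or if a joint passes its speed limit or range.

### The arm

A 6-joint arm with a two-finger parallel gripper is mounted at the origin on the work surface. World frame = base frame: x ahead of the robot, y to its left, z up, the work surface at z = 0. Lengths are in m, angles in rad, forces in N, time in s.
With the tool pointing down it reaches from about 0.3 to 0.775 m from the base axis. Payload 14.6 kg.
Tool frame: the origin (TCP) lies on the centre line of the jaws, within the pads' length; the fingertips stand 25 mm ahead of it and the grasp point (between the pads) lies 6 mm ahead of it (ctrl.tip_reach is the distance from the TCP to the fingertips, in m); z points along the fingers, y is the line along which they close (so a half turn about z gives the same grasp; the last joint's range is limited). The gripper opens to 94 mm and grips with 3 to 60 N. Pads are 16 mm wide; open, the fingers measure 119 mm over their backs; the gripper's body (75 mm by 177 mm) begins 78 mm behind the grasp point.
Start: joints at [-1.379, 0.3, 1.521, -0, 1.321, -0.067], TCP at [0.141, -0.532, 0.23] pointing down, gripper open.
Joint ranges: [-3.03, 3.03], [-0.79, 2.21], [0.23, 2.52], [-1.04, 4.18], [0, 3.07], [-2.55, 2.55]. Speed limits (rad/s): [2.22, 2.22, 2.57, 3.14, 3.14, 3.14].

### API

Orientations are given as [roll, pitch, yaw] about the fixed x, y, z axes, in that order (R = Rz(yaw) Ry(pitch) Rx(roll)).
In Python, from station import ctrl gives the robot as it stands. The module is installed in compiled form; this text tells all that it offers.
- The arm moves only by the tool apply_moves, never from a script. Its argument "deltas" is a list of rows, each a list of 7 numbers: the closure in counts, from 0 (fully open) to 255 (shut), then the shift along the world's x, y, z in cm, then the turn, a rotation vector about the world's x, y, z in rad. In form: [[jaw, tx, ty, tz, ax, ay, az], ...]. A call has 1 to 10 rows; each row shifts and turns the commanded pose from where the row before left it; what a row does not reach is not made up. A row lasts 1/10 s, in which the tool goes at most 50 mm and 8.59 degrees, less where a joint would pass 70% of its speed; a pose out of reach is approached as far as the arm can. A call with a gripper value outside its range is refused whole. The fingers move at their own pace and stop on an object; "grip_force" is the grip in N (left out, the last holds). Time passes only in rows, so rows that do not move let the fingers close. It gives the time, the measured TCP pose, the force, the opening and the grip force at its end, in the units of the state.
- ctrl.get_obs(): the state, without advancing time (a new reading comes with each control period).
- ctrl.camera(name): name is "scene" or "top" or "wrist"; returns a dict with "img" (400x640x3 uint8, red, green, blue), "K" (3x3 intrinsics, pixels), "pose" (4x4, takes a point from camera to world coordinates); the wrist camera has in their place "hand_eye" (4x4, takes a point from camera to tool coordinates, whose origin is the TCP and whose axes are the flange's). Camera axes: x right, y up, looking along -z (the intrinsics and any distortion apply to the point x, -y, -z); pixel columns grow to the right and rows downward; lengths in m; the calibration is good to about 2 mm. The wrist camera is an equidistant fisheye: a pixel r from the principal point sees the ray r / f radians off the axis. A picture is of the moment at which its call begins: read the wrist's pose just before it. There is no depth.
- ctrl.hand_in(): hands the job in; it is judged then, once.
The state is a dict: "time_s": time; "qpos": joint angles; "joint_vel": joint speeds; "tau": joint torques, N m; "ee_pos": TCP position; "eef_rot": TCP orientation; "force": force on the tool from outside, world axes, zero at the start; "moment": the same for the moment, N m; "grip_width": finger opening in m; "grip_force": force on a finger pad.
Only numpy, scipy, OpenCV 4.12 (cv2) and the standard library are available. Lean on these libraries where they do the work, as an engineer would, in place of code of your own. Each camera call takes 0.05 s, during which the arm holds its last target. There are 200 camera calls.

## Working session

There is one attempt and no reset: what is moved stays moved. The work goes in short steps, Python scripts to look and compute and a tool call to move; the robot and the scene stay as the last step left them, time stands still between calls to the robot, and variables do not carry over. Pictures are saved under pics/ and viewed, at most 10 in all, crops included, and the job is handed in when it is done.

Besides the shell and the picture viewer there is one more tool, called after "Emit:" as name([rows], argument=value, ...), one row to a line, values as JSON. apply_moves: Moves the arm, as the interface text tells. Its arguments: {"type":"object","properties":{"deltas":{"type":"array"},"grip_force":{"type":"number"}},"required":["deltas"]}

```bash
mkdir -p pics; cat > h.py <<'E'
import numpy as np, cv2
from station import ctrl
def ray(c,px):
    K=c["K"];P=np.array(c["pose"])
    d=np.linalg.inv(K)@np.array([px[0],px[1],1.0]); d=P[:3,:3]@np.array([d[0],-d[1],-d[2]])
    return P[:3,3],d
def onplane(c,px,z):
    o,d=ray(c,px); return o+d*(z-o[2])/d[2]
def proj(c,p):
    P=np.array(c["pose"]); q=P[:3,:3].T@(np.array(p)-P[:3,3]); q=c["K"]@np.array([q[0],-q[1],-q[2]]); return q[:2]/q[2]
def save(n,im): cv2.imwrite("pics/"+n+".png",cv2.cvtColor(im,cv2.COLOR_RGB2BGR))
E
python3 - <<'E'
from h import *
for n in("top","scene"):
    c=ctrl.camera(n); save(n+"0",c["img"]); print(n,c["K"],np.round(c["pose"],3)); np.save(n+"0.npy",c,allow_pickle=True)
print(ctrl.get_obs(), ctrl.tip_reach)
E
```

```text
top [[384.67972269   0.         317.17452963]
 [  0.         384.67972269 197.59430105]
 [  0.           0.           1.        ]] [[ 0.029  0.997 -0.068  0.526]
 [-1.     0.029 -0.006 -0.022]
 [-0.004  0.069  0.998  1.178]
 [ 0.     0.     0.     1.   ]]
scene [[450.0947305    0.         309.58718489]
 [  0.         450.0947305  199.80740371]
 [  0.           0.           1.        ]] [[ 0.538 -0.638  0.552  1.195]
 [ 0.843  0.414 -0.343 -0.404]
 [-0.01   0.649  0.76   0.863]
 [ 0.     0.     0.     1.   ]]
{'time_s': 0.1, 'qpos': array([-1.37862649e+00,  3.00436144e-01,  1.52149139e+00,  8.93775923e-06,
        1.32069718e+00, -6.66128337e-02]), 'joint_vel': array([ 0.00230218, -0.00141104, -0.00015461,  0.00051136, -0.00022239,
       -0.00019811]), 'tau': array([ 1.67906546e-03, -5.32642472e+01, -3.53282690e+01,  7.09686032e-02,
        2.35025020e-02, -6.04702609e-05]), 'ee_pos': array([ 0.14070163, -0.53149321,  0.22994343]), 'eef_rot': array([-3.14056346e+00, -7.73360316e-05,  2.58780417e-01]), 'force': array([-0.58320122, -0.35698208, -0.72529866]), 'moment': array([ 0.06244805, -0.02449393, -0.00374217]), 'grip_force': 0.0, 'grip_width': 0.09385401587791728} 0.025
```

View pics/top0.png

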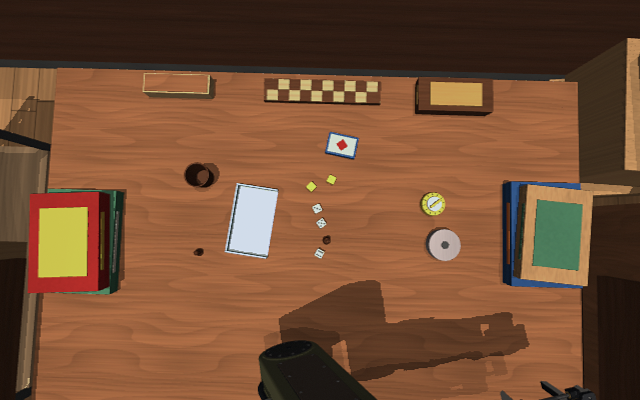

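View pics/scene0.png

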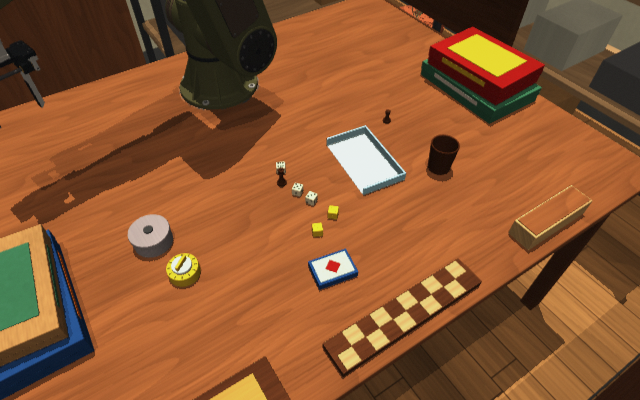

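Top view shows the tray at about (252,220) with its mouth to the right. Candidates are white dice at (317,208), (321,223) and (320,253), and yellow look-alikes at (311,186) and (331,180), which I leave alone. The queen is at (326,240). The scene view agrees: white dice at (281,167), (297,189) and (312,198), and the queen at (281,178).

```bash
cat > m.py <<'E'
from h import *
def blobs(c,lo,hi,roi,amin):
    x0,y0,x1,y1=roi
    hsv=cv2.cvtColor(c["img"],cv2.COLOR_RGB2HSV)
    m=np.zeros(hsv.shape[:2],np.uint8); m[y0:y1,x0:x1]=cv2.inRange(hsv,lo,hi)[y0:y1,x0:x1]
    m=cv2.morphologyEx(m,cv2.MORPH_CLOSE,np.ones((3,3),np.uint8))
    cs,_=cv2.findContours(m,cv2.RETR_EXTERNAL,cv2.CHAIN_APPROX_NONE)
    return [k for k in cs if cv2.contourArea(k)>=amin]
def cen(k):
    M=cv2.moments(k); return (M["m10"]/M["m00"],M["m01"]/M["m00"])
E
python3 - <<'E'
from m import *
t=np.load("top0.npy",allow_pickle=True).item(); s=np.load("scene0.npy",allow_pickle=True).item()
hs=cv2.cvtColor(t["img"],cv2.COLOR_RGB2HSV)
for p in[(317,208),(321,223),(311,186),(252,220),(326,240),(300,225),(280,186)]: print(p,hs[p[1],p[0]])
for n,c,roi in(("top",t,(290,160,350,270)),("scene",s,(265,150,345,245))):
    print(n)
    for nm,lo,hi in(("ivory",(0,0,140),(40,75,255)),("yellow",(22,120,80),(35,255,255)),("dark",(0,0,0),(180,255,70))):
        for k in blobs(c,lo,hi,roi,8):
            r=cv2.minAreaRect(k); z=.018 if nm!="dark" else 0.02
            print(nm,np.round(cen(k),1),cv2.contourArea(k),np.round(r[1],1),round(r[2]),np.round(onplane(c,cen(k),z),4))
# tray
for k in blobs(t,(85,10,120),(125,120,255),(215,170,290,270),300):
    r=cv2.boxPoints(cv2.minAreaRect(k)); a=cv2.approxPolyDP(k,4,True)[:,0]; print("tray",cv2.contourArea(k),a.tolist(),r.round(1).tolist()); print([onplane(t,p,0).round(4).tolist() for p in a])
crop=cv2.resize(t["img"][170:270,210:350],None,fx=5.5,fy=5.5,interpolation=cv2.INTER_CUBIC); save("crop0",crop)
E
```

```text
(317, 208) [ 75  10 105]
(321, 223) [ 37  39 117]
(311, 186) [ 33 150 220]
(252, 220) [107  27 234]
(326, 240) [ 10 175  64]
(300, 225) [ 11 151 164]
(280, 186) [ 11 153 153]
top
yellow [310.8 186.3] 53.5 [7.1 7.8] 45 [0.6397 0.0052 0.018 ]
yellow [330.8 179.2] 49.0 [7.6 7.6] 27 [ 0.6632 -0.0549  0.018 ]
dark [326.2 239.6] 37.0 [7. 6.] 90 [ 0.4806 -0.046   0.02  ]
scene
ivory [311.1 195.3] 52.5 [8.5 7.6] 27 [ 0.572  -0.0121  0.018 ]
ivory [297.2 186.7] 46.5 [8.9 7.3] 18 [ 0.5288 -0.026   0.018 ]
ivory [280.  164.5] 40.0 [6. 8.] 90 [ 0.4362 -0.0228  0.018 ]
yellow [317.2 228.6] 104.5 [10. 13.] 0 [ 0.6669 -0.0561  0.018 ]
yellow [332.8 211.4] 93.0 [ 9.4 12.4] 11 [0.6439 0.0041 0.018 ]
dark [281.  178.5] 87.5 [17.  8.] 90 [ 0.4831 -0.0469  0.02  ]
tray 2832.0 [[237, 183], [225, 251], [265, 258], [277, 190]] [[224.8000030517578, 251.5], [236.3000030517578, 182.1999969482422], [278.0, 189.1999969482422], [266.3999938964844, 258.3999938964844]]
[[0.6452, 0.2331, 0.0], [0.4362, 0.2606, 0.0], [0.4187, 0.138, 0.0], [0.6271, 0.1091, 0.0]]
```

View pics/crop0.png

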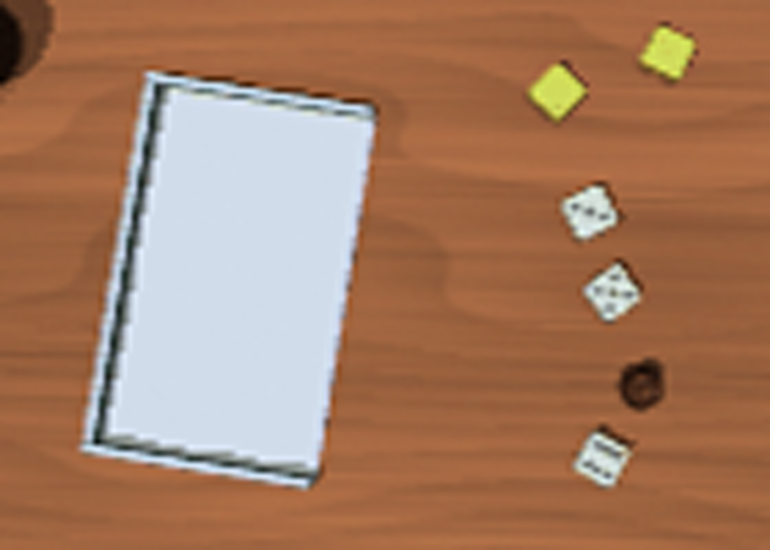

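The crop confirms three white dice with black pips at crop (590,212), (612,292) and (603,458). The queen sits between the last two at (642,385), and both yellow cubes are outside the lanes. Next I put everything in the tray frame.

```bash
python3 - <<'E'
from m import *
t=np.load("top0.npy",allow_pickle=True).item(); s=np.load("scene0.npy",allow_pickle=True).item()
k=max(blobs(t,(85,10,120),(125,120,255),(215,170,290,270),300),key=cv2.contourArea)
f=lambda p:np.array([p[0]/5.5+210,p[1]/5.5+170])
# wall top outer corners (z=.025): crop picks
C=[onplane(t,f(p),.025)[:2] for p in((150,72),(83,450),(312,487),(376,106))]
print(np.round(C,4), [round(float(np.linalg.norm(C[i]-C[i-1])),4) for i in range(4)])
ux=((C[1]-C[2])+(C[0]-C[3])); uy=(C[1]-C[0])+(C[2]-C[3])
print("ang x",np.degrees(np.arctan2(ux[1],ux[0])),"ang y-90",np.degrees(np.arctan2(uy[1],uy[0]))-90)
a=np.arctan2(uy[1],uy[0])-np.pi/2; X=np.array([np.cos(a),np.sin(a)]);Y=np.array([-X[1],X[0]])
mouth=(C[2]+C[3])/2
print("a",a,"mouth",mouth)
tf=lambda p:np.array([(p[:2]-mouth)@X,(p[:2]-mouth)@Y])
hs=cv2.cvtColor(t["img"],cv2.COLOR_RGB2HSV)
for q in((317.3,208.5),(321.3,223.1),(319.6,253.3)):
    x,y=int(q[0]),int(q[1]); ks=blobs(t,(0,0,80),(180,110,255),(x-7,y-7,x+8,y+8),10); k=max(ks,key=cv2.contourArea)
    p=onplane(t,cen(k),.020); print("die",np.round(cen(k),1),cv2.contourArea(k),p.round(4),"mouth frame mm",(tf(p)*1000).round(1))
for n,u,v in(("d",(317.3,208.5),(312,198)),):pass
for n,p in(("queen",onplane(t,(326.2,239.8),.03)),("y1",onplane(t,(310.8,186.3),.018)),("y2",onplane(t,(330.8,179.2),.018)),("timer",onplane(t,(433,204),.03)),("tin",onplane(t,(444,244),.05))): print(n,p.round(4),(tf(p)*1000).round(1))
for d,y in((0,0),):
    pass
E
```

```text
[[0.6424 0.2269]
 [0.4357 0.2543]
 [0.4195 0.1294]
 [0.6273 0.1023]] [0.1255, 0.2085, 0.1259, 0.2095]
ang x 82.84465918409313 ang y-90 82.5083373149804
a 1.4400421464925057 mouth [0.52339772 0.11586073]
die [316.6 208.3] 57.0 [ 0.5735 -0.0144  0.02  ] mouth frame mm [-122.7  -66.6]
die [320.8 222.9] 58.0 [ 0.5299 -0.0283  0.02  ] mouth frame mm [-142.1  -25.3]
die [319.  253.1] 58.0 [ 0.4397 -0.0255  0.02  ] mouth frame mm [-151.    64.5]
queen [ 0.4804 -0.0458  0.03  ] [-165.8   21.6]
y1 [0.6398 0.0051 0.018 ] [ -94.7 -129.8]
y2 [ 0.6631 -0.0549  0.018 ] [-151.1 -160.8]
timer [ 0.5961 -0.3615  0.03  ] [-463.8 -134.3]
tin [ 0.4791 -0.3886  0.05  ] [-505.9  -21.9]
```

Mouth-frame positions in mm are A (-123,-67), B (-142,-25), C (-151,65) and queen (-166,22), which fits the stated lanes. I start behind die A with closed fingers and tool x along the lane.

Emit:
apply_moves([
  [255,2.13,2.376,0,0,0,0.059],
  [255,2.13,2.376,0,0,0,0.059],
  [255,2.13,2.376,0,0,0,0.059],
  [255,2.13,2.376,0,0,0,0.059],
  [255,2.13,2.376,0,0,0,0.059],
  [255,2.13,2.376,0,0,0,0.059],
  [255,2.13,2.376,0,0,0,0.059],
  [255,2.13,2.376,0,0,0,0.059],
  [255,2.13,2.376,0,0,0,0.059],
  [255,2.13,2.376,0,0,0,0.059],
])

```text
time_s: 1.1
ee_pos: [0.3544, -0.2929, 0.2303]
eef_rot: [-3.141, -0.0, 0.851]
force: [-0.2, -0.8, -0.5]
grip_width: 0.0173
grip_force: 0.0
```

Emit:
apply_moves([
  [255,2.13,2.376,0,0,0,0.059],
  [255,2.13,2.376,0,0,0,0.059],
  [255,2.13,2.376,0,0,0,0.059],
  [255,2.13,2.376,0,0,0,0.059],
  [255,2.13,2.376,0,0,0,0.059],
  [255,2.13,2.376,0,0,0,0.059],
  [255,2.13,2.376,0,0,0,0.059],
  [255,2.13,2.376,0,0,0,0.059],
  [255,2.13,2.376,0,0,0,0.059],
  [255,2.13,2.376,0,0,0,0.059],
])

```text
time_s: 2.1
ee_pos: [0.5674, -0.0553, 0.2301]
eef_rot: [-3.141, -0.0, 1.441]
force: [0.1, -0.6, -0.2]
grip_width: 0.0005
grip_force: 0.0
```

Emit:
apply_moves([
  [255,0,0,-4,0,0,0],
  [255,0,0,-4,0,0,0],
  [255,0,0,-4,0,0,0],
  [255,0,0,-3,0,0,0],
  [255,0,0,0,0,0,0],
])

```text
time_s: 2.6
ee_pos: [0.5646, -0.0561, 0.0765]
eef_rot: [-3.134, -0.0, 1.439]
force: [0.1, 0.1, 0.3]
grip_width: 0.0005
grip_force: 0.0
```

Emit:
apply_moves([
  [255,0,0,-2,0,0,0],
  [255,0,0,-1.5,0,0,0],
  [255,0,0,-1,0,0,0],
  [255,0,0,0,0,0,0],
  [255,0,0,0,0,0,0],
])

```text
time_s: 3.1
ee_pos: [0.5671, -0.0565, 0.0361]
eef_rot: [3.141, 0.0, 1.439]
force: [0.2, -0.4, 0.5]
grip_width: 0.0004
grip_force: 0.0
```

```bash
python3 - <<'E'
from m import *
o=ctrl.get_obs(); print(o["ee_pos"],o["eef_rot"])
c=ctrl.camera("scene"); save("s1",cv2.resize(c["img"][80:260,200:460],None,fx=3,fy=3))
E
```

```text
[ 0.56708745 -0.05651913  0.03612433] [3.14097319e+00 1.05180079e-05 1.43880997e+00]
```

View pics/s1.png

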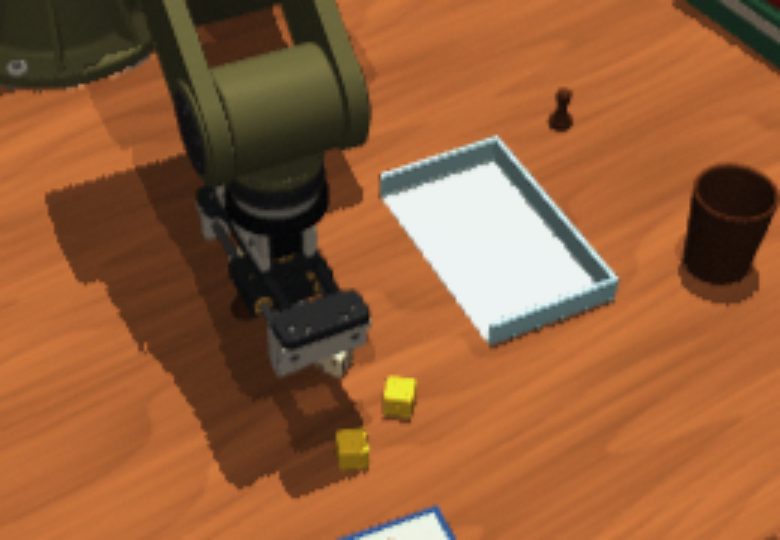

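The gripper stands behind die A, which shows at crop (338,365), clear of the yellow cubes. I drop the last 6 mm and push along the lane.

Emit:
apply_moves([
  [255,0,0,-0.6,0,0,0],
  [255,0.065,0.495,0,0,0,0],
  [255,0.065,0.495,0,0,0,0],
  [255,0.065,0.495,0,0,0,0],
  [255,0.065,0.495,0,0,0,0],
  [255,0.065,0.495,0,0,0,0],
  [255,0.13,0.99,0,0,0,0],
  [255,0.13,0.99,0,0,0,0],
  [255,0.13,0.99,0,0,0,0],
  [255,0.13,0.99,0,0,0,0],
])

```text
time_s: 4.15
ee_pos: [0.5753, 0.0089, 0.0294]
eef_rot: [-3.142, -0.0, 1.439]
force: [0.1, 0.2, 0.5]
grip_width: 0.0005
grip_force: 0.1
```

```bash
python3 - <<'E'
from m import *
c=ctrl.camera("scene"); a=c["img"][80:260,200:460]; c=ctrl.camera("top"); b=c["img"][150:270,200:373]
save("s2",np.vstack([cv2.resize(a,(430,298)),cv2.resize(b,(430,298))]))
E
```

```text
(no output)
```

View pics/s2.png

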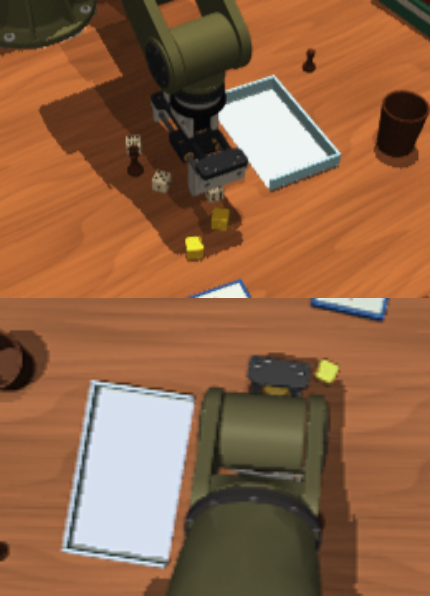

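Die A (at (213,193)) is being carried ahead of the fingers and the others haven't moved. I continue to 30 mm past the mouth, slowing at the end.

Emit:
apply_moves([
  [255,0.13,0.99,0,0,0,0],
  [255,0.13,0.99,0,0,0,0],
  [255,0.13,0.99,0,0,0,0],
  [255,0.13,0.99,0,0,0,0],
  [255,0.13,0.99,0,0,0,0],
  [255,0.13,0.99,0,0,0,0],
  [255,0.13,0.99,0,0,0,0],
  [255,0.13,0.99,0,0,0,0],
  [255,0.13,0.99,0,0,0,0],
  [255,0.13,0.99,0,0,0,0],
])

```text
time_s: 5.25
ee_pos: [0.5883, 0.1077, 0.0294]
eef_rot: [-3.142, -0.0, 1.439]
force: [-0.4, 0.8, -0.4]
grip_width: 0.0002
grip_force: 0.0
```

Emit:
apply_moves([
  [255,0.13,0.99,0,0,0,0],
  [255,0.13,0.99,0,0,0,0],
  [255,0.065,0.495,0,0,0,0],
  [255,0.065,0.495,0,0,0,0],
  [255,-0.065,-0.495,0,0,0,0],
  [255,-0.13,-0.99,0,0,0,0],
  [255,0,0,2,0,0,0],
  [255,0,0,4,0,0,0],
  [255,0,0,4,0,0,0],
  [255,0,0,0,0,0,0],
])

```text
time_s: 6.25
ee_pos: [0.5923, 0.1208, 0.1351]
eef_rot: [3.133, -0.002, 1.438]
force: [-0.7, -0.3, -0.5]
grip_width: 0.0005
grip_force: 0.0
```

```bash
python3 - <<'E'
from m import *
o=ctrl.get_obs(); print(o["ee_pos"],o["eef_rot"])
c=ctrl.camera("scene"); a=c["img"][80:260,200:460]; c=ctrl.camera("top"); b=c["img"][150:270,200:373]
save("s3",np.vstack([cv2.resize(a,(430,298)),cv2.resize(b,(430,298))]))
E
```

```text
[0.59225658 0.12083824 0.13511675] [ 3.13329822e+00 -2.25246642e-03  1.43785314e+00]
```

View pics/s3.png

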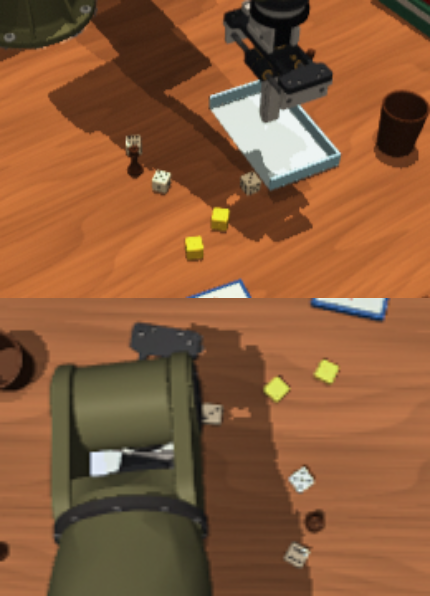

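Die A slipped off the finger's outer side and now sits just outside the mouth, at (211,414) in the lower half. I measure it, and check the real finger width in the wrist view.

```bash
cat >> m.py <<'E'
a0=1.440; X=np.array([np.cos(a0),np.sin(a0)]);Y=np.array([-X[1],X[0]]); MO=np.array([.5234,.1159])
tf=lambda p:np.array([(p[:2]-MO)@X,(p[:2]-MO)@Y])*1000
wf=lambda x,y: MO+X*x/1000+Y*y/1000
E
python3 - <<'E'
from m import *
t=ctrl.camera("top"); 
for q in((284.9,196.7),(321,223),(319,253)):
    x,y=int(q[0]),int(q[1]); ks=blobs(t,(0,0,70),(180,110,255),(x-8,y-8,x+9,y+9),10)
    for k in ks: print(np.round(cen(k),1),cv2.contourArea(k),cv2.minAreaRect(k)[2],tf(onplane(t,cen(k),.02)).round(1))
w=ctrl.camera("wrist"); print(w["K"],np.round(w["hand_eye"],3)); 
b=t["img"][170:270,260:350]
save("w1",np.vstack([w["img"][:,:],cv2.resize(b,(216,200))if 0 else np.zeros((0,640,3),np.uint8)]))
E
```

```text
[284.8 196.1] 54.0 90.0 [-21.8 -87.8]
[320.8 222.9] 58.0 53.13010025024414 [-142.1  -25.3]
[319.  253.1] 58.5 26.56505012512207 [-151.    64.4]
[[309.70691629   0.         317.86710145]
 [  0.         309.70691629 199.46782217]
 [  0.           0.           1.        ]] [[ 0.001  0.972  0.237  0.069]
 [ 1.    -0.001 -0.    -0.001]
 [ 0.     0.237 -0.972 -0.153]
 [ 0.     0.     0.     1.   ]]
```

View pics/w1.png

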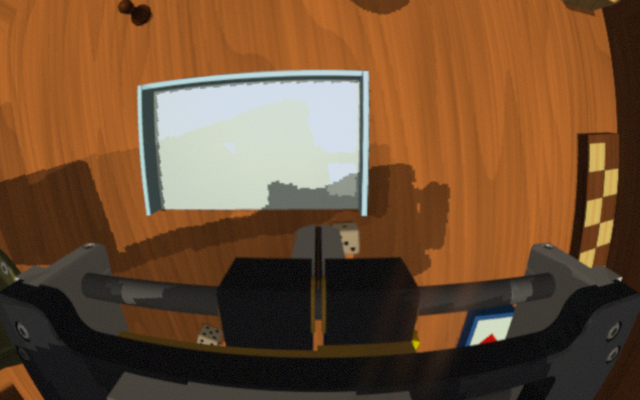

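The fingers are about 25 mm wide, and die A turned about its corner until it slid off the end. It is now at (-22,-88) and nearly square to the lane. I'll nudge it sideways (+y) with the fingers' flank, then push it in. For later checks I add a wrist-camera measurement.

```bash
cat >> m.py <<'E'
from scipy.spatial.transform import Rotation as Ro
def wrist():
    o=ctrl.get_obs(); w=ctrl.camera("wrist"); return o,w
def wplane(o,w,px,z):
    K=w["K"]; d=np.array([px[0]-K[0,2],px[1]-K[1,2]]); r=np.hypot(*d); th=r/K[0,0]; d=d/max(r,1e-9)*np.sin(th)
    H=np.array(w["hand_eye"]); R=Ro.from_euler("xyz",o["eef_rot"]).as_matrix()
    dw=R@H[:3,:3]@np.array([d[0],-d[1],-np.cos(th)]); c=R@H[:3,3]+o["ee_pos"]
    return c+dw*(z-c[2])/dw[2]
def see():
    o,w=wrist(); t=ctrl.camera("top"); s=ctrl.camera("scene")
    print("t",o["time_s"],"tcp",tf(o["ee_pos"]).round(1),o["ee_pos"][2].round(4),"world",o["ee_pos"].round(4))
    lo,hi=(15,0,60),(65,110,255)
    for n,c,f in(("top",t,lambda q:onplane(t,q,.02)),("wrist",w,lambda q:wplane(o,w,q,.016)),("scene",s,lambda q:onplane(s,q,.014))):
        for k in blobs(c,lo,hi,(0,0,640,400),25 if n!="wrist" else 100):
            p=f(cen(k)); q=tf(p)
            if -200<q[0]<120 and -125<q[1]<100 and cv2.contourArea(k)<2500: print(n,np.round(cen(k),1),cv2.contourArea(k),"ang",round(cv2.minAreaRect(k)[2]),"mouth",q.round(1))
E
python3 -c "from m import *; see()"
```

```text
t 6.45 tcp [ 13.7 -64.9] 0.1282 world [0.5896 0.121  0.1282]
top [319. 253.] 56.0 ang 27 mouth [-151.1   64.1]
wrist [209.3 336. ] 319.5 ang 14 mouth [-140.3   58.2]
wrist [304.5 242.6] 559.0 ang 4 mouth [-23.2 -51.7]
wrist [339.7 240.3] 1116.5 ang 90 mouth [-20.9 -84.1]
scene [296.9 188.8] 102.5 ang 14 mouth [-142.3  -26.6]
scene [280.2 165.2] 48.0 ang 90 mouth [-148.2   69.7]
scene [359.3 159.8] 1871.5 ang 69 mouth [51.1 -3.2]
```

Emit:
apply_moves([
  [255,1.75,-1.44,0,0,0,0],
  [255,1.75,-1.44,0,0,0,0],
  [255,1.75,-1.44,0,0,0,0],
  [255,0,0,-3,0,0,0],
  [255,0,0,-3,0,0,0],
  [255,0,0,0,0,0,0],
])

```text
time_s: 7.2
ee_pos: [0.6404, 0.0782, 0.0646]
eef_rot: [-3.134, 0.002, 1.439]
force: [-0.2, -0.3, -0.1]
grip_width: 0.0006
grip_force: 0.0
```

```bash
python3 -c "from m import *; see()"
```

```text
t 7.2 tcp [ -22.1 -120.9] 0.0646 world [0.6404 0.0782 0.0646]
top [319. 253.] 56.0 ang 27 mouth [-151.1   64.1]
top [320.7 222.9] 54.5 ang 56 mouth [-141.9  -25.3]
wrist [214.5 338.1] 202.5 ang 4 mouth [-125.2  -31.2]
wrist [305.  243.3] 575.0 ang 4 mouth [ -34.3 -110.9]
wrist [274.6 223.6] 1337.5 ang 88 mouth [-19.9 -90.1]
scene [297.  189.1] 97.5 ang 90 mouth [-142.4  -27.4]
scene [280.2 165.2] 48.0 ang 90 mouth [-148.2   69.7]
scene [374.4 145.6] 30.5 ang 32 mouth [115.7  27.5]
scene [356.3 173.4] 884.0 ang 31 mouth [ 19.3 -44.1]
scene [364.1 134.5] 25.5 ang 5 mouth [112.9  79.8]
scene [353.4 143.3] 151.0 ang 49 mouth [68.  60.8]
```

Emit:
apply_moves([
  [255,0,0,-1.5,0,0,0],
  [255,0,0,-1.5,0,0,0],
  [255,0,0,0,0,0,0],
  [255,0,0,0,0,0,0],
])

```text
time_s: 7.75
ee_pos: [0.6425, 0.0785, 0.039]
eef_rot: [-3.141, 0.0, 1.439]
force: [-0.6, 0.3, -0.3]
grip_width: 0.0003
grip_force: 0.0
```

Emit:
apply_moves([
  [255,0,0,-0.9,0,0,0],
  [255,0,0,0,0,0,0],
  [255,-0.496,0.065,0,0,0,0],
  [255,-0.496,0.065,0,0,0,0],
  [255,-0.496,0.065,0,0,0,0],
  [255,-0.496,0.065,0,0,0,0],
  [255,-0.496,0.065,0,0,0,0],
  [255,-0.496,0.065,0,0,0,0],
  [255,-0.496,0.065,0,0,0,0],
  [255,0,0,0,0,0,0],
])

```text
time_s: 8.75
ee_pos: [0.6074, 0.0832, 0.0305]
eef_rot: [-3.141, 0.0, 1.439]
force: [-0.3, 0.9, -0.7]
grip_width: 0.0005
grip_force: 0.0
```

```bash
python3 -c "from m import *; see()"
```

```text
t 8.75 tcp [-21.5 -87.5] 0.0305 world [0.6074 0.0832 0.0305]
top [319. 253.] 56.0 ang 27 mouth [-151.1   64.1]
top [320.8 222.9] 55.5 ang 53 mouth [-142.1  -25.4]
wrist [128.3 289.1] 153.0 ang 90 mouth [-60.1  49.8]
wrist [331.3 243. ] 558.0 ang 86 mouth [-19.7 -94.7]
wrist [282.8 239.1] 2115.5 ang 13 mouth [-17.3 -66.5]
scene [297.  189.1] 100.5 ang 90 mouth [-142.5  -27.5]
scene [357.6 183.8] 344.0 ang 2 mouth [  4.7 -77.6]
scene [280.2 165. ] 45.5 ang 90 mouth [-147.9   70.3]
scene [364.8 149. ] 26.5 ang 11 mouth [85.  27.1]
scene [339.2 148.5] 246.5 ang 4 mouth [23.1 59.2]
```

Emit:
apply_moves([
  [255,0.496,-0.065,0,0,0,0],
  [255,-0.235,-1.785,0,0,0,0],
  [255,-0.235,-1.785,0,0,0,0],
  [255,-0.93,0.12,0,0,0,0],
  [255,-0.93,0.12,0,0,0,0],
  [255,-0.93,0.12,0,0,0,0],
  [255,0,0,0,0,0,0],
])

```text
time_s: 9.6
ee_pos: [0.5791, 0.0509, 0.0305]
eef_rot: [-3.141, 0.0, 1.44]
force: [0.4, -0.1, -1.0]
grip_width: 0.0006
grip_force: 0.0
```

```bash
python3 -c "from m import *; see()"
```

```text
t 9.6 tcp [-57.2 -63.7] 0.0305 world [0.5791 0.0509 0.0305]
top [319. 253.] 56.0 ang 27 mouth [-151.1   64.1]
top [320.8 222.7] 52.5 ang 53 mouth [-142.   -25.8]
top [286.5 206.7] 1879.5 ang 1 mouth [-32.3 -57. ]
wrist [163.1 332.5] 255.5 ang 10 mouth [-131.7   52.4]
wrist [331. 243.] 565.5 ang 89 mouth [-55.5 -70.7]
wrist [304.8 243.5] 576.0 ang 90 mouth [-55.7 -55.5]
wrist [316.  183.6] 1925.0 ang 90 mouth [-20.5 -62. ]
wrist [381.7  68.6] 425.0 ang 89 mouth [ 43.5 -97.6]
scene [297.  189.1] 96.5 ang 14 mouth [-142.5  -27.6]
scene [343.6 182.5] 296.0 ang 2 mouth [-25.5 -58.2]
scene [280.2 165.1] 47.0 ang 90 mouth [-147.9   69.8]
scene [346.  147.1] 27.5 ang 90 mouth [42.4 56.2]
scene [323.9 146.4] 127.5 ang 25 mouth [-11.2  84.8]
```

Die A is centred ahead of the fingers and square to them, so I push it in.

Emit:
apply_moves([
  [255,0.13,0.99,0,0,0,0],
  [255,0.065,0.495,0,0,0,0],
  [255,0.065,0.495,0,0,0,0],
  [255,0.13,0.99,0,0,0,0],
  [255,0.13,0.99,0,0,0,0],
  [255,0.13,0.99,0,0,0,0],
  [255,0.13,0.99,0,0,0,0],
  [255,0.13,0.99,0,0,0,0],
  [255,0.13,0.99,0,0,0,0],
  [255,0.065,0.495,0,0,0,0],
])

```text
time_s: 10.75
ee_pos: [0.5914, 0.1356, 0.0305]
eef_rot: [3.141, -0.0, 1.439]
force: [-0.3, -0.4, 0.1]
grip_width: 0.0007
grip_force: 0.1
```

```bash
python3 -c "from m import *; see()" | grep -v scene
```

```text
t 10.75 tcp [ 28.4 -64.9] 0.0305 world [0.5914 0.1356 0.0305]
top [319. 253.] 55.5 ang 27 mouth [-150.9   64.1]
top [322.  221.9] 25.5 ang 53 mouth [-145.1  -29. ]
top [249.5 200.7] 1898.0 ang 83 mouth [ 81.  -57.2]
wrist [145.6 296.2] 634.0 ang 7 mouth [-14.4  57.9]
```

Emit:
apply_moves([
  [255,-0.195,-1.485,0,0,0,0],
  [255,-0.195,-1.485,0,0,0,0],
  [255,0,0,3,0,0,0],
  [255,0,0,4,0,0,0],
  [255,-1.266,-3.504,0,0,0,0],
  [255,-1.266,-3.504,0,0,0,0],
  [255,-1.266,-3.504,0,0,0,0],
  [255,-1.266,-3.504,0,0,0,0],
  [255,-1.266,-3.504,0,0,0,0],
  [255,0,0,0,0,0,0],
])

```text
time_s: 11.9
ee_pos: [0.5224, -0.0749, 0.1006]
eef_rot: [-3.141, 0.001, 1.434]
force: [-0.0, 0.8, -0.7]
grip_width: 0.0004
grip_force: 0.0
```

```bash
python3 - <<'E'
from m import *
see()
w=ctrl.camera("wrist")["img"]; t=ctrl.camera("top")["img"]
save("w2",np.vstack([cv2.resize(w[40:330,100:520],(700,483))[:400],np.hstack([cv2.resize(t[165:275,215:345],(236,200)),np.zeros((200,464,3),np.uint8)])]))
E
```

```text
t 11.9 tcp [-189.3  -23.9] 0.1006 world [ 0.5224 -0.0749  0.1006]
top [260.1 201.6] 53.0 ang 11 mouth [ 48.8 -59.5]
wrist [212.5 165.7] 981.0 ang 18 mouth [-150.3   61.1]
wrist [323.4 153.3] 966.0 ang 45 mouth [-142.1  -27.7]
scene [297.  188.9] 101.0 ang 90 mouth [-142.3  -27. ]
scene [370.1 174.4] 132.0 ang 72 mouth [ 50.  -62.4]
scene [287.  167.1] 243.5 ang 81 mouth [-134.7   55.4]
```

View pics/w2.png

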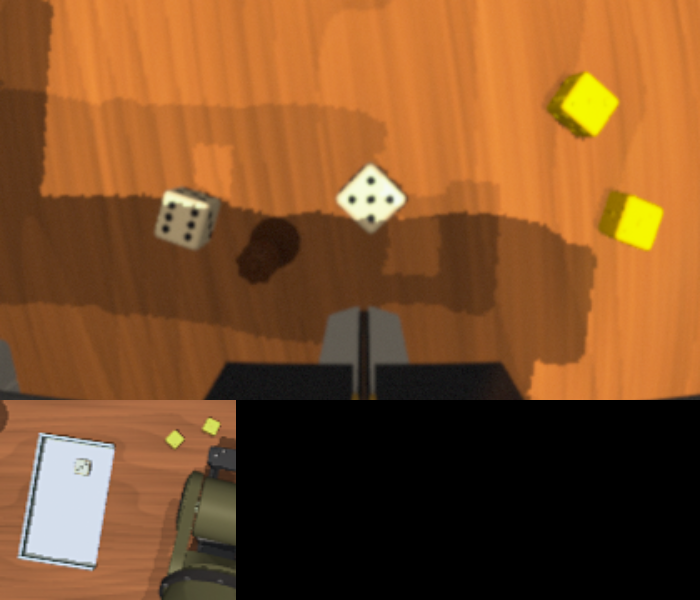

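Die A lies in the tray at (49,-60). Die B, at (370,198), sits corner-on at 45°. I'll push it a short way so it turns flush, look again, re-centre and carry on.

Emit:
apply_moves([
  [255,0.3,-0.04,-3,0,0,0],
  [255,0,0,-3,0,0,0],
  [255,0,0,-1,0,0,0],
  [255,0,0,0,0,0,0],
  [255,0.13,0.99,0,0,0,0],
  [255,0.13,0.99,0,0,0,0],
  [255,0.052,0.397,0,0,0,0],
  [255,0.052,0.397,0,0,0,0],
  [255,0.052,0.397,0,0,0,0],
  [255,0,0,0,0,0,0],
])

```text
time_s: 13.15
ee_pos: [0.5314, -0.0387, 0.0306]
eef_rot: [3.141, -0.0, 1.439]
force: [-0.3, 0.0, 0.5]
grip_width: 0.0005
grip_force: 0.0
```

```bash
python3 -c "from m import *; see()" | grep -E "tcp|wrist"
```

```text
t 13.15 tcp [-152.2  -28.1] 0.0306 world [ 0.5314 -0.0387  0.0306]
wrist [442.7 299.9] 246.5 ang 45 mouth [-193.8 -111.2]
wrist [177. 238.] 1758.5 ang 17 mouth [-149.1   60.2]
```

Emit:
apply_moves([
  [255,-0.13,-0.99,0,0,0,0],
  [255,-0.13,-0.99,0,0,0,0],
  [255,0,0,0,0,0,0],
])

```text
time_s: 13.6
ee_pos: [0.5285, -0.0605, 0.0304]
eef_rot: [-3.142, 0.0, 1.437]
force: [-0.3, -0.4, -0.4]
grip_width: 0.0001
grip_force: 0.0
```

```bash
python3 -c "from m import *; see()" | grep -E "tcp|wrist|scene"
```

```text
t 13.6 tcp [-174.2  -28.1] 0.0304 world [ 0.5285 -0.0605  0.0304]
wrist [330.5 244.5] 620.5 ang 88 mouth [-173.4  -34.8]
wrist [305.2 244.3] 627.0 ang 2 mouth [-173.2  -20.1]
wrist [172.6 205.2] 1857.0 ang 18 mouth [-149.7   60.3]
wrist [318.3 165.1] 1942.5 ang 45 mouth [-127.1  -27.8]
scene [296.2 188.1] 220.5 ang 81 mouth [-142.9  -23.7]
scene [370.2 174.4] 130.0 ang 72 mouth [ 50.1 -62.7]
```

Die B kept its 45° and slid straight ahead. I offset the fingers to -y so their edge presses one die face and turns it.

Emit:
apply_moves([
  [255,0.8,-0.105,0,0,0,0],
  [255,0.8,-0.105,0,0,0,0],
  [255,0.13,0.99,0,0,0,0],
  [255,0.13,0.99,0,0,0,0],
  [255,0.065,0.495,0,0,0,0],
  [255,0.065,0.495,0,0,0,0],
  [255,0.065,0.495,0,0,0,0],
  [255,0,0,0,0,0,0],
  [255,-0.26,-1.98,0,0,0,0],
  [255,0,0,0,0,0,0],
])

```text
time_s: 14.75
ee_pos: [0.5465, -0.0475, 0.0305]
eef_rot: [3.142, 0.0, 1.438]
force: [1.0, 0.9, -0.1]
grip_width: 0.0005
grip_force: 0.0
```

```bash
python3 -c "from m import *; see()" | grep -E "tcp|wrist|scene"
```

```text
t 14.75 tcp [-159.   -44.2] 0.0305 world [ 0.5465 -0.0475  0.0305]
wrist [330.7 244.2] 629.5 ang 87 mouth [-158.  -51.]
wrist [305.1 244.4] 620.0 ang 1 mouth [-158.1  -36.1]
wrist [154.4 227.6] 1725.5 ang 16 mouth [-149.3   59.8]
wrist [284.1 169.7] 1988.5 ang 34 mouth [-114.4  -25.1]
scene [303.  190.3] 186.5 ang 85 mouth [-130.4  -37.8]
scene [370.1 174.4] 132.0 ang 72 mouth [ 50.  -62.4]
```

Emit:
apply_moves([
  [255,-0.645,0.085,0,0,0,0],
  [255,-0.645,0.085,0,0,0,0],
  [255,0.13,0.99,0,0,0,0],
  [255,0.065,0.495,0,0,0,0],
  [255,0.065,0.495,0,0,0,0],
  [255,0.065,0.495,0,0,0,0],
  [255,0.065,0.495,0,0,0,0],
  [255,0.065,0.495,0,0,0,0],
  [255,0.065,0.495,0,0,0,0],
  [255,0.065,0.495,0,0,0,0],
])

```text
time_s: 15.9
ee_pos: [0.5397, 0.0005, 0.0304]
eef_rot: [3.142, -0.0, 1.439]
force: [-0.1, -1.1, 0.4]
grip_width: 0.0006
grip_force: 0.1
```

Emit:
apply_moves([
  [255,0,0,0,0,0,0],
  [255,-0.26,-1.98,0,0,0,0],
  [255,0,0,0,0,0,0],
])

```text
time_s: 16.2
ee_pos: [0.5368, -0.0209, 0.0304]
eef_rot: [-3.141, 0.0, 1.438]
force: [-0.2, 0.2, 0.8]
grip_width: 0.0006
grip_force: 0.0
```

```bash
python3 -c "from m import *; see()" | grep -E "tcp|wrist|scene"
```

```text
t 16.2 tcp [-133.9  -31.2] 0.0304 world [ 0.5368 -0.0209  0.0304]
wrist [443.3 299.8] 277.0 ang 70 mouth [-175.4 -114.5]
wrist [177.  262.1] 1578.5 ang 13 mouth [-147.3   59.9]
wrist [330.7 244.4] 622.0 ang 88 mouth [-133.  -38.]
wrist [305.1 244.5] 615.0 ang 1 mouth [-133.   -23.1]
wrist [296.5 167. ] 1948.5 ang 11 mouth [-87.9 -18.9]
wrist [131.6  17.5] 116.0 ang 8 mouth [10.5 85. ]
scene [310.  183.2] 206.5 ang 86 mouth [-104.2  -23.2]
scene [370.1 174.4] 129.0 ang 72 mouth [ 50.1 -62.6]
scene [280.1 165.3] 49.0 ang 90 mouth [-148.5   69.5]
```

Emit:
apply_moves([
  [255,-0.605,0.08,0,0,0,0],
  [255,-0.605,0.08,0,0,0,0],
  [255,0.13,0.99,0,0,0,0],
  [255,0.13,0.99,0,0,0,0],
  [255,0.065,0.495,0,0,0,0],
  [255,0.065,0.495,0,0,0,0],
  [255,0.065,0.495,0,0,0,0],
  [255,0.13,0.99,0,0,0,0],
  [255,0.13,0.99,0,0,0,0],
  [255,0,0,0,0,0,0],
])

```text
time_s: 17.35
ee_pos: [0.5322, 0.0376, 0.0304]
eef_rot: [3.142, -0.0, 1.44]
force: [-0.1, -0.1, 0.1]
grip_width: 0.0009
grip_force: 0.0
```

Emit:
apply_moves([
  [255,-0.26,-1.98,0,0,0,0],
  [255,0,0,0,0,0,0],
])

```text
time_s: 17.55
ee_pos: [0.5293, 0.0154, 0.0304]
eef_rot: [-3.141, 0.0, 1.438]
force: [0.8, 0.4, -0.6]
grip_width: 0.0005
grip_force: 0.0
```

```bash
python3 -c "from m import *; see()" | grep -E "tcp|wrist|scene"
```

```text
t 17.55 tcp [-98.8 -19. ] 0.0304 world [0.5293 0.0154 0.0304]
wrist [199.2 321.5] 557.0 ang 5 mouth [-158.1   64.2]
wrist [330.9 243.8] 591.0 ang 89 mouth [-97.5 -25.9]
wrist [305.1 243.8] 583.0 ang 90 mouth [-97.5 -10.9]
wrist [314.4 169.5] 1942.5 ang 0 mouth [-54.2 -16.5]
wrist [449.3  37.4] 224.5 ang 87 mouth [ 24.4 -93.7]
wrist [392.    8.7] 830.5 ang 90 mouth [ 38.2 -59.8]
wrist [144.   42.2] 290.5 ang 1 mouth [26.5 86.1]
scene [370.2 174.4] 130.0 ang 72 mouth [ 50.1 -62.7]
scene [321.1 175.4] 258.0 ang 88 mouth [-66.4 -10.8]
scene [280.1 165.1] 47.0 ang 90 mouth [-148.3   70.1]
```

Die B is now flush and within about 2 mm of centre, so I push it in.

Emit:
apply_moves([
  [255,0.0,1.0,0,0,0,0],
  [255,0.03,1.0,0,0,0,0],
  [255,0.065,0.495,0,0,0,0],
  [255,0.13,0.99,0,0,0,0],
  [255,0.13,0.99,0,0,0,0],
  [255,0.13,0.99,0,0,0,0],
  [255,0.13,0.99,0,0,0,0],
  [255,0.13,0.99,0,0,0,0],
  [255,0.13,0.99,0,0,0,0],
  [255,0.13,0.99,0,0,0,0],
])

```text
time_s: 18.7
ee_pos: [0.5396, 0.1116, 0.0304]
eef_rot: [-3.142, -0.0, 1.439]
force: [-0.1, 0.4, 0.6]
grip_width: 0.0007
grip_force: 0.1
```

Emit:
apply_moves([
  [255,0.13,0.99,0,0,0,0],
  [255,0.13,0.99,0,0,0,0],
  [255,0.13,0.99,0,0,0,0],
  [255,0.065,0.495,0,0,0,0],
  [255,0,0,0,0,0,0],
  [255,-0.195,-1.485,0,0,0,0],
  [255,-0.195,-1.485,0,0,0,0],
  [255,0,0,3,0,0,0],
  [255,0,0,4,0,0,0],
  [255,0,0,0,0,0,0],
])

```text
time_s: 19.7
ee_pos: [0.5422, 0.1143, 0.1052]
eef_rot: [3.134, -0.002, 1.437]
force: [0.8, -0.6, 0.8]
grip_width: 0.0005
grip_force: 0.0
```

```bash
python3 -c "from m import *; see()" | grep -E "tcp|wrist|scene"
```

```text
t 19.7 tcp [  0.9 -18.8] 0.1052 world [0.5422 0.1143 0.1052]
wrist [331.  242.9] 550.0 ang 88 mouth [-26.9 -29.8]
wrist [304.6 242.7] 541.0 ang 3 mouth [-26.6  -7.6]
scene [280.2 165. ] 48.0 ang 90 mouth [-147.9   70.2]
scene [355.  158.2] 1484.5 ang 5 mouth [43.7  7.2]
```

Emit:
apply_moves([
  [255,-1.813,-3.057,0,0,0,0],
  [255,-1.813,-3.057,0,0,0,0],
  [255,-1.813,-3.057,0,0,0,0],
  [255,-1.813,-3.057,0,0,0,0],
  [255,-1.813,-3.057,0,0,0,0],
  [255,-1.813,-3.057,0,0,0,0],
  [255,0,0,0,0,0,0],
  [255,0,0,0,0,0,0],
])

```text
time_s: 20.65
ee_pos: [0.4308, -0.0681, 0.0997]
eef_rot: [-3.14, -0.0, 1.437]
force: [0.6, -0.3, -0.9]
grip_width: 0.0005
grip_force: 0.0
```

```bash
python3 -c "from m import *; see()"
```

```text
t 20.65 tcp [-194.5   67.8] 0.0997 world [ 0.4308 -0.0681  0.0997]
top [256.2 216.1] 55.5 ang 90 mouth [ 52.9 -14.6]
top [260.2 201.7] 51.5 ang 11 mouth [ 48.6 -59.3]
wrist [326.  157.9] 954.0 ang 20 mouth [-150.8   62.2]
scene [280.2 165.1] 49.0 ang 84 mouth [-148.    69.8]
scene [366.7 168.8] 267.5 ang 58 mouth [ 52.2 -40.9]
```

A and B are both in the tray. Next, lower behind C and turn it flush with a short push.

Emit:
apply_moves([
  [255,0.33,-0.04,-3,0,0,0],
  [255,0,0,-3,0,0,0],
  [255,0,0,-0.9,0,0,0],
  [255,0,0,0,0,0,0],
  [255,0.13,0.99,0,0,0,0],
  [255,0.065,0.495,0,0,0,0],
  [255,0.065,0.495,0,0,0,0],
  [255,0.065,0.495,0,0,0,0],
  [255,0.065,0.495,0,0,0,0],
  [255,0.065,0.495,0,0,0,0],
])

```text
time_s: 21.8
ee_pos: [0.4393, -0.033, 0.0316]
eef_rot: [3.141, 0.0, 1.439]
force: [-0.3, -0.6, 0.9]
grip_width: 0.0006
grip_force: 0.1
```

Emit:
apply_moves([
  [255,0.065,0.495,0,0,0,0],
  [255,0.065,0.495,0,0,0,0],
  [255,0,0,0,0,0,0],
  [255,-0.26,-1.98,0,0,0,0],
  [255,0,0,0,0,0,0],
])

```text
time_s: 22.3
ee_pos: [0.4378, -0.0444, 0.0314]
eef_rot: [-3.142, 0.0, 1.438]
force: [0.1, -0.6, -0.4]
grip_width: 0.0004
grip_force: 0.0
```

```bash
python3 -c "from m import *; see()"
```

```text
t 22.3 tcp [-170.1   64. ] 0.0314 world [ 0.4378 -0.0444  0.0314]
top [326.8 266.2] 1424.0 ang 12 mouth [-180.4   98.8]
top [256.2 216.1] 55.5 ang 90 mouth [ 52.9 -14.6]
top [260.2 201.7] 51.5 ang 11 mouth [ 48.6 -59.3]
wrist [305.1 244.4] 624.0 ang 2 mouth [-169.5   72.1]
wrist [330.4 244.5] 631.5 ang 88 mouth [-169.6   57.3]
wrist [312.9 171. ] 1908.0 ang 90 mouth [-126.4   67.3]
scene [366.7 168.7] 267.0 ang 58 mouth [ 52.2 -40.9]
scene [282.7 162.2] 264.0 ang 80 mouth [-137.8   77.3]
```

C is flush. I re-centre by 3 mm and push, with one check on the way.

Emit:
apply_moves([
  [255,-0.3,0.04,0,0,0,0],
  [255,0.13,0.99,0,0,0,0],
  [255,0.13,0.99,0,0,0,0],
  [255,0.065,0.495,0,0,0,0],
  [255,0.13,0.99,0,0,0,0],
  [255,0.13,0.99,0,0,0,0],
  [255,0.13,0.99,0,0,0,0],
  [255,0.13,0.99,0,0,0,0],
  [255,0.13,0.99,0,0,0,0],
  [255,0.13,0.99,0,0,0,0],
])

```text
time_s: 23.45
ee_pos: [0.446, 0.0421, 0.0314]
eef_rot: [-3.142, -0.0, 1.439]
force: [-0.4, 0.3, -0.2]
grip_width: 0.0003
grip_force: 0.0
```

Emit:
apply_moves([
  [255,0,0,0,0,0,0],
  [255,-0.26,-1.98,0,0,0,0],
  [255,0,0,0,0,0,0],
])

```text
time_s: 23.75
ee_pos: [0.4431, 0.0204, 0.0314]
eef_rot: [-3.141, 0.0, 1.438]
force: [-0.1, 0.1, -0.6]
grip_width: 0.0005
grip_force: 0.0
```

```bash
python3 -c "from m import *; see()" | grep -v scene
```

```text
t 23.75 tcp [-105.2   67.1] 0.0314 world [0.4431 0.0204 0.0314]
top [256.2 216.1] 56.5 ang 90 mouth [ 53.  -14.4]
top [260.2 201.7] 51.5 ang 11 mouth [ 48.6 -59.3]
wrist [441.  300.4] 239.0 ang 81 mouth [-147.6  -15.1]
wrist [492.8 294.7] 336.0 ang 79 mouth [-147.7  -57.1]
wrist [530.2 286.7] 120.5 ang 90 mouth [-145.5  -92.4]
wrist [330.6 243.8] 576.5 ang 88 mouth [-104.2   60.3]
wrist [305.1 243.7] 586.0 ang 2 mouth [-104.1   75.2]
wrist [318.8 169.4] 1931.5 ang 90 mouth [-60.6  67.1]
wrist [547.6  42.9] 112.5 ang 85 mouth [ 29.7 -85.6]
wrist [513.5  14.1] 1317.0 ang 90 mouth [ 43.6 -56.8]
wrist [454.2   5.4] 456.0 ang 90 mouth [ 40.  -12.8]
wrist [269.7  30.4] 284.0 ang 1 mouth [17.6 93.9]
```

Centred at (-61,67). Final push of about 135 mm, then back off and lift clear.

Emit:
apply_moves([
  [255,0.13,0.99,0,0,0,0],
  [255,0.13,0.99,0,0,0,0],
  [255,0.065,0.495,0,0,0,0],
  [255,0.13,0.99,0,0,0,0],
  [255,0.13,0.99,0,0,0,0],
  [255,0.13,0.99,0,0,0,0],
  [255,0.13,0.99,0,0,0,0],
  [255,0.13,0.99,0,0,0,0],
  [255,0.13,0.99,0,0,0,0],
  [255,0.13,0.99,0,0,0,0],
])

```text
time_s: 24.9
ee_pos: [0.4558, 0.1163, 0.0314]
eef_rot: [3.142, -0.0, 1.439]
force: [0.8, -0.8, 0.7]
grip_width: 0.0006
grip_force: 0.0
```

Emit:
apply_moves([
  [255,0.13,0.99,0,0,0,0],
  [255,0.13,0.99,0,0,0,0],
  [255,0.13,0.99,0,0,0,0],
  [255,0.065,0.495,0,0,0,0],
  [255,0,0,0,0,0,0],
  [255,-0.195,-1.485,0,0,0,0],
  [255,-0.195,-1.485,0,0,0,0],
  [255,0,0,4,0,0,0],
  [255,0,0,4,0,0,0],
  [255,0,0,4,0,0,0],
])

```text
time_s: 25.9
ee_pos: [0.4559, 0.1187, 0.1528]
eef_rot: [-3.141, 0.0, 1.437]
force: [-0.1, 0.4, -0.1]
grip_width: 0.0005
grip_force: 0.0
```

Emit:
apply_moves([
  [255,0,-4,0,0,0,0],
  [255,0,-4,0,0,0,0],
  [255,0,-4,0,0,0,0],
  [255,0,-4,0,0,0,0],
  [255,0,-4,0,0,0,0],
  [255,0,-4,0,0,0,0],
  [255,0,0,0,0,0,0],
  [255,0,0,0,0,0,0],
])

```text
time_s: 26.7
ee_pos: [0.4555, -0.1209, 0.1512]
eef_rot: [-3.141, -0.0, 1.436]
force: [0.2, -0.4, -0.1]
grip_width: 0.0004
grip_force: 0.0
```

```bash
python3 - <<'E'
from m import *
see()
t=ctrl.camera("top"); s=ctrl.camera("scene")
print(t["K"][0,0])
save("f",np.vstack([cv2.resize(t["img"][130:280,170:470],(600,300)),cv2.resize(s["img"][80:290,110:470],(514,300)) if 0 else cv2.resize(s["img"][80:290,80:500],(600,300))]))
E
```

```text
t 26.7 tcp [-243.6   36.4] 0.1512 world [ 0.4555 -0.1209  0.1512]
top [254.5 242.5] 25.5 ang 90 mouth [44.6 64. ]
top [256.2 216.1] 55.5 ang 90 mouth [ 52.9 -14.6]
top [260.2 201.7] 51.5 ang 11 mouth [ 48.6 -59.3]
scene [366.7 168.8] 267.5 ang 58 mouth [ 52.2 -40.9]
scene [346.3 144.2] 112.5 ang 90 mouth [48.5 66.1]
384.67972269215124
```

View pics/f.png

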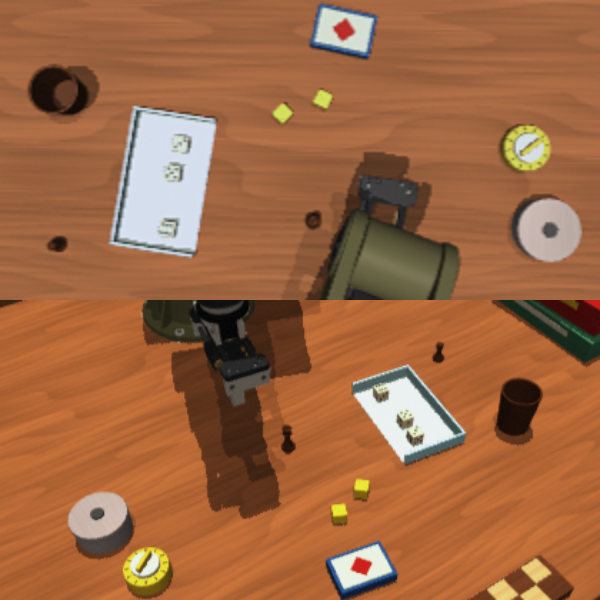

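All three dice lie in the tray: (180,144), (174,172) and (168,228) in the top half, about 45–53 mm past the mouth. The queen at (313,219) still stands in place, the other bystanders look unmoved, and the arm is clear.

```bash
python3 -c "from station import ctrl; print(ctrl.hand_in())"
```

```text
the job is handed in; nothing more can be done
None
```

I swept all three ivory dice into the tray and handed the job in at about 27 s of the 64 s limit; the hand-in gave no verdict, but the final images show the dice 45–53 mm inside the mouth, the queen standing and nothing else visibly moved.

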